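Tip the battery pack onto its charging dock

ROBOT

A 6-joint arm with a two-finger parallel gripper is mounted at the origin on a cart in front of the work surface, level with it; the furniture and walls round the work are solid. World frame = base frame: x ahead of the robot, y to its left, z up, the work surface at z = 0. Lengths are in m, angles in degrees, forces in N, time in s.
With the tool pointing down it reaches from about 0.4 to 0.825 m from the base axis. Payload 7 kg.
Tool frame: the origin (TCP) lies midway between the tips of the shut fingers; the grasp point (between the pads) lies 19 mm behind it (grip_depth is the distance from the TCP to the grasp point, in m); z points along the fingers, y is the direction in which the jaws open and shut (so a half turn about z gives the same grasp; the last joint's range is limited). The gripper opens to 88 mm and grips with 3 to 60 N. Pads are 19 mm wide; open, the fingers measure 130 mm over their backs; the gripper's body (78 mm by 193 mm) begins 47 mm behind the grasp point.
Start: joints at [93.57, 20.546, 0.682, 0, -70.136, -16.507], TCP at [0.151, 0.658, 0.227] pointing down, gripper open.
Joint ranges: [-176.03, 176.03], [-82.01, 121.73], [-58.28, 71.71], [-173.87, 95.51], [-174.79, -0.11], [-173.66, 173.66]. Speed limits (degrees/s): [136.94, 136.94, 172.46, 180, 180, 180].

INTERFACE

Orientations are given as [roll, pitch, yaw] about the fixed x, y, z axes, in that order (R = Rz(yaw) Ry(pitch) Rx(roll)).
In Python, from plant import * gives the robot as it stands.
- The arm moves only by the shell command python3 -m inch 'ROWS'. ROWS is JSON, a list of rows, each an object of numbers: "ax", "ay", "az": the turn, a rotation vector about the tool's x, y, z in degrees; "dx", "dy", "dz": the shift along the tool's x, y, z in mm; "fingers": the finger opening in mm, from 0 to 87.6. In form: [{"ax": .., "ay": .., "az": .., "dx": .., "dy": .., "dz": .., "fingers": ..}, ...]. A call has 1 to 8 rows; each row is the pose to reach, as a shift and turn from the pose commanded when the call began, along the tool's axes at that moment; what a row does not reach only later rows make up. A row lasts 1/8 s, in which the tool goes at most 62.5 mm and 10.7 degrees, less where a joint would pass 70% of its speed; a pose out of reach is approached as far as the arm can. A call with a gripper value outside its range is refused whole. The fingers move at their own pace and stop on an object; the grip force is fixed at half the most. Time passes only in rows, so rows that repeat a pose let the fingers close. It gives the time, the measured TCP pose, the force and the opening at its end, in the units of the state.
- get_obs(): the state, without advancing time (a new reading comes with each control period).
- snapshot(name): name is "side" or "top" or "wrist"; returns a dict with "image" (384x512x3 uint8, red, green, blue), "fx", "fy", "cx", "cy" (pixels), "k1" (the pictures are not rectified: a ray, as slopes to the right and down, at radius r is drawn at 1 + k1 r^2 times it, then the intrinsics apply), "rvec" (rotation vector, rad) and "tvec" (3), from world to camera coordinates, as OpenCV has them. Camera axes: x right, y down, z forward; pixel columns grow to the right and rows downward; lengths in m; the calibration is good to about 2 mm. A picture is of the moment at which its call begins. There is no depth.
- close_job(): hands the job in, once; it reports no verdict.
Trained networks look in the newest picture that a camera, given by its name, has taken for a name from the list of things; names that differ only in an ending like _2 or _b are one class to them, and where a whole thing is asked for, a point or a joint stands for the part that bears it (a point fixed in the world has none). Each returns a list of dicts, best first, with "score" (0 to 1); they miss things now and then, are a little off and sometimes report something else, mostly with a low value. They report only what shows in the picture. A call takes as long as a camera call. They do not tell look-alikes from the thing itself.
- search_frame(target, camera): "bbox" ([centre column, centre row, width, height] in pixels, round what is visible of it).
- trace(target, camera): "mask" (384x512 bool, what is visible of it) and "bbox" ([centre column, centre row, width, height] in pixels, round what is visible of it).
- landmark_of(target, camera): "position" ([column, row] in pixels: a listed point, or the origin of a listed thing).
The state is a dict: "clock": time; "joint_pos": joint angles; "qvel": joint speeds; "tau": joint torques, N m; "tool_pos": TCP position; "orientation": TCP orientation; "force": force on the tool from outside, world axes, zero at the start; "moment": the same for the moment, N m; "opening": finger opening in m.
Only numpy, scipy, OpenCV 4.12 (cv2) and the standard library are available. Lean on these libraries where they do the work, as an engineer would, in place of code of your own. Each camera call takes 0.05 s, during which the arm holds its last target.

TASK

The blue battery pack stands on end on the bench behind the white charging dock. Without lifting it, slide it along the bench until its foot is square against the orange-lined edge of the dock, pause a moment with it still upright there, then push it near the top so that it tips over that low edge and lies flat and square on the dock's contact rails. Then swing the hold-down arm with the red knob all the way across over the battery, and leave the small brown bottle and the black-capped vial nearby where they stand.

Things in the scene. Friction and masses are not known exactly. Their poses are not given: they have to be found in the camera images.
- dock: White rubber-coated charging dock fixed to the bench: plate 12 mm high, covering x -60..60, y -108..61 mm, two brass contact rails (y = -22 and 22) flush in its top. Origin at bench level between the rails. Its far face x = +60, orange line, is the low stop; the battery starts beyond it. x points roughly away from the robot, z up. A 14 mm post, 70 mm high, at x = 15, y = -85 carries the arm.
- stop_edge (a point): Middle of the top of the dock's orange-lined far edge (dock x = +60, y = 0, z = 12 mm). Once the battery's foot is against it, even a low push of about 4 N starts to tip the battery; let go early and it settles back upright.
- battery: Blue battery with black ends, 54 (x) x 90 (y) x 92 mm (z), 0.3 to 0.52 kg, standing on end past the dock's far edge, 15 to 50 mm away, up to 15 mm off centre and a little skewed; brass strips on its -x face, towards the dock. Origin at the centre of its standing end, z up. Friction 0.5 to 0.75: it slides when pushed in its lowest 30 mm, tips when pushed near the top.
- battery_foot (a point): Middle of the battery's bottom edge on the contact side (battery x = -27, y = 0, z = 0 mm): the edge that meets the dock's stop. Lying on the dock, it is at about dock x = 72 to 90 (it may slip back a little as it falls), z = 12 mm.
- clamp_pivot (a point): Hinge axis of the hold-down arm (vertical), on top of the post: dock x = 15, y = -85, z = 70.5 mm.
- clamp_knob (a point): Red upright knob on the hold-down arm, at mid-height, 70 mm from the pivot: 16 mm diameter, from 78 to 106 mm above the bench. The arm is a flat bar 14 mm wide, underside 72 mm above the bench; the lying battery reaches up to 66 mm.
- hold_arm (a joint): Angle of the hold-down arm: 0 = parked, pointing from the pivot along dock -x beside the deck; grows as the knob swings towards dock +y (clockwise seen from above); 1.571 (its end stop) = pointing along dock +y across the deck. Starts at 0 to 0.35; stays where it is left, and takes about 1 N at the knob.
- vial_stray: Small clear sample vial with a black cap, 26 mm diameter, 56 mm high, standing to the far left. Origin under its centre. To be left alone.
- dropper_bottle: Brown bottle with a black cap, 35 mm diameter, 76 mm high, standing at the back. Origin under its centre. To be left alone.
Things that resemble listed ones, but are neither listed nor needed, are in the scene too. There is more than one size of the battery; the one meant has the size given above.

How it is judged (in metres and radians):
On the way, in this order (a step that is already met when the one before it is completed fails the run):
1. the battery stands upright with its foot square against the dock's far edge (angle between battery's own z axis and vertical below 0.1 rad and x of battery_foot in the frame of dock below 0.068 m and angle between the y axis of battery and the y axis of dock, either way round below 0.1 rad and y of battery_foot in the frame of dock between -0.03 and 0.03 m), for 0.2 s.
2. the battery lies flat and square on the dock (angle between the z axis of battery and the x axis of dock, either way round below 0.15 rad and angle between the y axis of battery and the y axis of dock, either way round below 0.15 rad and angle between the x axis of battery and the z axis of dock, either way round below 0.06 rad and x of battery_foot in the frame of dock between 0.048 and 0.095 m and y of battery_foot in the frame of dock between -0.03 and 0.03 m and z of battery_foot in the frame of dock between 0.005 and 0.018 m), for 0.2 s.
At the end, for the whole second after the job is handed in: The battery lies at rest on its contact side on the dock: flat within 3 degrees, square to the dock within 8 degrees, within 30 mm of its centre line, its foot end between 12 mm inside and 35 mm beyond the far edge; the hold-down arm is swung across over it (past 1.3 rad of 1.571) and at rest (all of step 2 and value of joint hold_arm above 1.3 rad and linear speed of battery below 0.02 m/s and velocity of joint hold_arm between -0.1 and 0.1 rad/s); the robot touches nothing.
It fails at once if the battery's foot edge is lifted more than 45 mm off the bench (height (world z) of battery_foot above 0.045 m).
It fails at once if the vial or the brown bottle is moved more than 30 mm (distance of any of vial_stray, dropper_bottle from where it was at the start of the episode above 0.03 m).
It also fails if it takes over 48 s, if anything falls off the work surface, if the arm or the gripper's body presses on something with over 40 N, if the wrist force passes 120 N, or if a joint passes its speed limit or range.

## Working session

There is one attempt and no reset: what is moved stays moved. The work goes in short steps, Python scripts to look and compute and a shell command to move; the robot and the scene stay as the last step left them, time stands still between calls to the robot, and variables do not carry over. Pictures are saved under pics/ and viewed, and the job is handed in when it is done.

```bash
ls; mkdir -p pics
python3 - <<'E'
from plant import *
import cv2
o=get_obs(); print(o)
for n in ("side","top","wrist"):
    s=snapshot(n); cv2.imwrite(f"pics/{n}0.png",s["image"][:,:,::-1]); print(n,{k:v for k,v in s.items() if k!="image"})
E
```

```text
pics
{'clock': 0.0, 'joint_pos': array([ 9.35686095e+01,  2.05924747e+01,  6.35628750e-01, -1.81278278e-02,
       -7.01347672e+01, -1.65057985e+01]), 'qvel': array([ 0.00353062, -0.06506458, -0.01168231,  0.06318442, -0.03174623,
        0.00176538]), 'tau': array([ 4.82715659e-04, -5.82709765e+01,  2.93049985e+01,  6.99693114e+00,
        6.85519277e-03, -1.65815354e-04]), 'tool_pos': array([0.15106095, 0.65740692, 0.2256313 ]), 'orientation': array([ 1.79907320e+02, -9.69159942e-03, -1.29433548e+01]), 'force': array([ 0.77092686, -0.46160379,  0.26713736]), 'moment': array([-0.00689608, -0.00100337,  0.02022689]), 'opening': 0.08782748825069944}
side {'fx': 446.75717912986914, 'fy': 446.75717912986914, 'cx': 254.60978158762308, 'cy': 196.25459756992413, 'k1': -0.10794646999162583, 'rvec': array([ 0.57898772, -2.63635802,  1.19368007]), 'tvec': array([0.60579464, 0.11800378, 0.88039354])}
top {'fx': 407.4090473027599, 'fy': 407.4090473027599, 'cx': 253.796707095169, 'cy': 190.96715224281007, 'k1': -0.005729675393635094, 'rvec': array([ 2.16256827, -2.22266881,  0.11880864]), 'tvec': array([0.1904624 , 0.56696254, 0.91200418])}
wrist {'fx': 283.9126535827371, 'fy': 283.9126535827371, 'cx': 256.87329360694537, 'cy': 188.24623329122045, 'k1': -0.06802193828441273, 'rvec': array([-1.8268665 ,  2.29451015,  0.3479913 ]), 'tvec': array([ 0.67436198, -0.03688866,  0.39091094])}
```

View pics/side0.png

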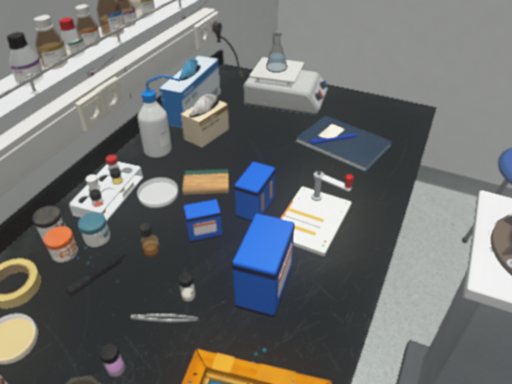

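View pics/top0.png

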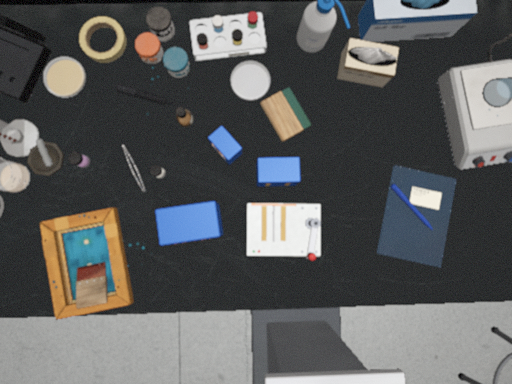

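View pics/wrist0.png

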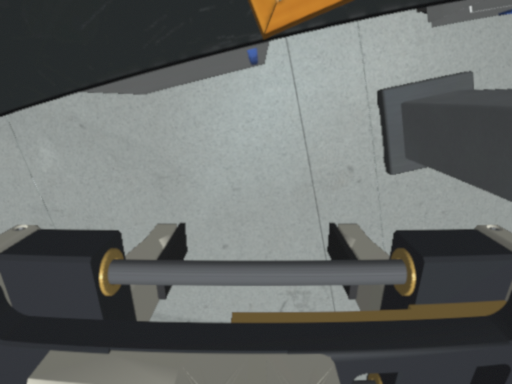

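The top view shows three blue packs: (279,170) just beyond the dock's far edge, a large one at (188,223) and a small one at (225,143). The dock is at (284,230) and the red knob at (312,257). I'll measure all of them.

```bash
cat > h.py <<'E'
from plant import *
import cv2, numpy as np
from scipy.spatial.transform import Rotation as R
def dist(s): return np.array([s["k1"],0,0,0,0.])
def K(s): return np.array([[s["fx"],0,s["cx"]],[0,s["fy"],s["cy"]],[0,0,1.]])
def px2w(s,px,z):
    p=cv2.undistortPoints(np.array(px,float).reshape(-1,1,2),K(s),dist(s)).reshape(-1,2)
    Rm=cv2.Rodrigues(s["rvec"])[0]; c=-Rm.T@s["tvec"]
    d=np.c_[p,np.ones(len(p))]@Rm
    return c+d*((z-c[2])/d[:,2])[:,None]
def w2px(s,P):
    return cv2.projectPoints(np.array(P,float).reshape(-1,3),s["rvec"],s["tvec"],K(s),dist(s))[0].reshape(-1,2)
def save(name,img,crop=None,f=1):
    im=img[:,:,::-1]
    if crop: a,b,c,d=crop; im=im[b:d,a:c]
    cv2.imwrite(f"pics/{name}.png",cv2.resize(np.ascontiguousarray(im),None,fx=f,fy=f,interpolation=cv2.INTER_CUBIC))
E
python3 - <<'E'
from h import *
np.set_printoptions(precision=4,suppress=True)
S={n:snapshot(n) for n in("top","side")}
for n,s in S.items():
    Rm=cv2.Rodrigues(s["rvec"])[0]; print(n,"cam",-Rm.T@s["tvec"], "base px",w2px(s,[[0,0,0]]))
    for t,z in (("dock",0.012),("stop_edge",.012),("battery",0),("battery_foot",0),("clamp_pivot",.0705),("clamp_knob",.092),("vial_stray",0),("dropper_bottle",0)):
        for d in landmark_of(t,n): print(t,np.round(d["score"],2),np.round(d["position"],1),px2w(s,d["position"],z)[0])
    if n=="top":
        for d in trace("battery",n): 
            ys,xs=np.nonzero(d["mask"]); print(d["score"],d["bbox"],cv2.minAreaRect(px2w(s,np.c_[xs,ys],.092)[:,:2].astype(np.float32)))
        for d in trace("dock",n): 
            ys,xs=np.nonzero(d["mask"]); print("dock",d["score"],d["bbox"],cv2.minAreaRect(px2w(s,np.c_[xs,ys],.012)[:,:2].astype(np.float32)))
save("topc",S["top"]["image"],(200,110,345,280),4)
save("topc2",S["top"]["image"],(200,110,345,280),3.5)
save("sidec",S["side"]["image"],(170,150,370,320),3.5)
E
```

```text
top cam [0.4967 0.2012 0.9499] base px [[338.6701 443.6156]]
dock 0.63 [269.3 229.9] [0.4821 0.1416 0.012 ]
stop_edge 0.8 [274.7 197.6] [0.556  0.1267 0.012 ]
stop_edge 0.29 [277.8 171.5] [0.6166 0.1176 0.012 ]
battery 0.9 [224.8 148.6] [0.6755 0.2397 0.    ]
battery 0.77 [274.4 171.8] [0.6176 0.1245 0.    ]
battery 0.6 [191.2 224.2] [0.5003 0.3214 0.    ]
battery_foot 0.95 [231.1 141.4] [0.6924 0.2245 0.    ]
battery_foot 0.83 [275.4 185.3] [0.5856 0.1232 0.    ]
battery_foot 0.61 [183.2 121.2] [0.7434 0.3364 0.    ]
clamp_pivot 0.95 [316.7 222.3] [0.4964 0.0422 0.0705]
clamp_knob 0.68 [313.6 256.3] [0.4256 0.0555 0.092 ]
vial_stray 0.52 [157.1 173.7] [0.62   0.3989 0.    ]
dropper_bottle 0.7 [184.3 121.5] [0.7426 0.3338 0.    ]
0.94 [276.9, 170.2, 39.8, 26.3] ((0.6075454950332642, 0.12520834803581238), (0.09174398332834244, 0.06002640351653099), 88.51334381103516)
0.78 [223.6, 143.7, 34.4, 37.2] ((0.6671178936958313, 0.23632217943668365), (0.07508528232574463, 0.04605747014284134), 40.483821868896484)
0.19 [183.7, 118.8, 20.7, 19.5] ((0.7297526001930237, 0.32250702381134033), (0.03
[... 288 characters left out ...]
35857725143433, 0.12846601009368896), 87.62847137451172)
side cam [0.2935 0.7837 0.675 ] base px [[545.7133 252.9592]]
stop_edge 0.95 [280.  215.4] [0.546  0.1335 0.012 ]
battery 0.92 [206.2 231.3] [0.6738 0.2312 0.    ]
battery 0.82 [257.  207.3] [0.6074 0.1187 0.    ]
battery 0.58 [264.7 285.3] [0.5033 0.3092 0.    ]
battery_foot 0.66 [266.6 208.3] [0.5866 0.1129 0.    ]
battery_foot 0.59 [202.2 226.5] [0.6887 0.2223 0.    ]
battery_foot 0.35 [279.4 212.7] [0.5551 0.1144 0.    ]
clamp_pivot 0.82 [320.8 177.2] [0.4893 0.044  0.0705]
clamp_knob 0.88 [348.3 182. ] [0.4254 0.0619 0.092 ]
vial_stray 0.73 [187. 294.] [0.6257 0.3878 0.    ]
dropper_bottle 0.69 [154.8 252.9] [0.7385 0.3282 0.    ]
```

```bash
python3 -c "
import cv2;print(cv2.imread('pics/topc2.png').shape)"
```

```text
(595, 508, 3)
```

View pics/topc2.png

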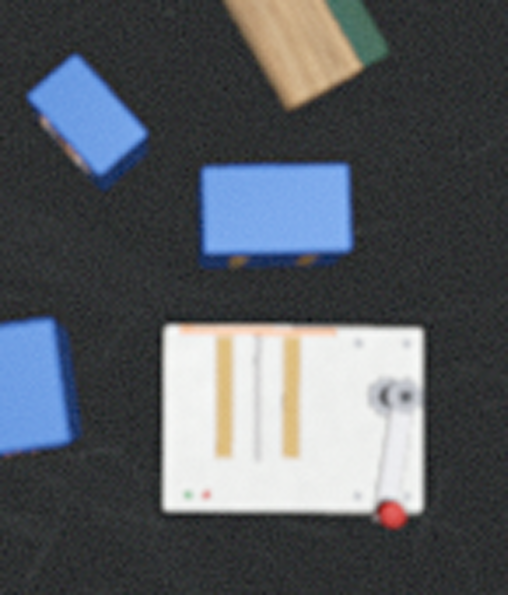

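View pics/sidec.png

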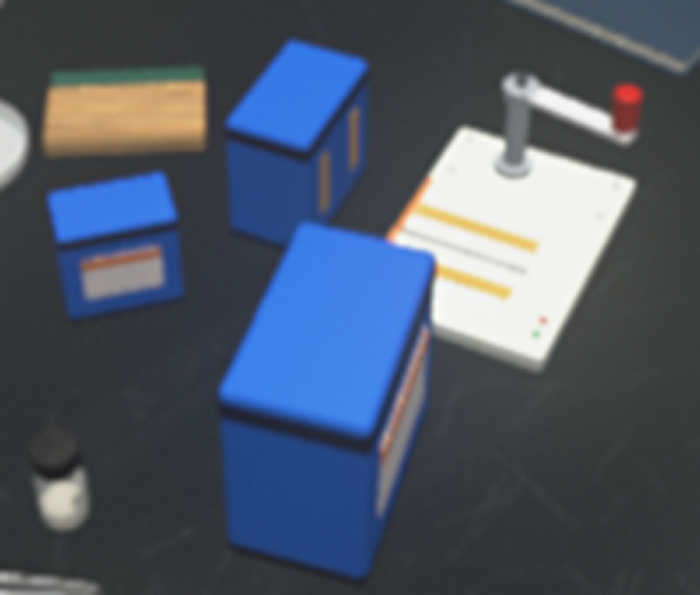

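The battery meant is the one at top (279,170). It has brass strips facing the dock and stands just beyond the orange edge. The large look-alike is at (188,223) and the small one at (225,143). Now I'll refine the poses from the corners.

```bash
cat > meas.py <<'E'
from h import *
np.set_printoptions(precision=4,suppress=True)
s=snapshot("top")
c=lambda L:[(200+(x+.5)/3.5-.5,110+(y+.5)/3.5-.5) for x,y in L]
D=px2w(s,c([(163,325),(423,327),(424,512),(162,512)]),.012); print("dock",D)
B=px2w(s,c([(202,166),(350,164),(352,250),(203,255)]),.092); print("bat",B)
print("sizes",[np.linalg.norm(B[i]-B[(i+1)%4]) for i in range(4)],[np.linalg.norm(D[i]-D[(i+1)%4]) for i in range(4)])
# fit dock: local far-left(60,61), far-right (60,-108), near right(-60,-108), near left(-60,61)
L=np.array([(60,61),(60,-108),(-60,-108),(-60,61)])/1e3
def fit(L,W):
    lc=L.mean(0);wc=W.mean(0);l=L-lc;w=W-wc
    a=np.arctan2((l[:,0]*w[:,1]-l[:,1]*w[:,0]).sum(),(l*w).sum()); r=np.array([[np.cos(a),-np.sin(a)],[np.sin(a),np.cos(a)]])
    t=wc-r@lc; return a,r,t,np.abs(W-(L@r.T+t)).max()
a,r,t,e=fit(L,D[:,:2]); print("dock yaw",np.degrees(a),t,e)
LB=np.array([(27,45),(27,-45),(-27,-45),(-27,45)])/1e3
ab,rb,tb,eb=fit(LB,B[:,:2]); print("bat yaw",np.degrees(ab),tb,eb, "in dock",r.T@(tb-t),"foot",r.T@(tb+rb@[-.027,0]-t))
piv=t+r@[.015,-.085]; print("pivot",piv, w2px(s,[[*piv,.0705]]))
ksel=px2w(s,[landmark_of("clamp_knob","top")[0]["position"]],.092)[0][:2]; v=r.T@(ksel-piv); print("knob",ksel,v,"ang",np.arctan2(v[1],-v[0]))
for th in (0,1.3,1.571): print(th,piv+r@[-.07*np.cos(th),.07*np.sin(th)])
E
python3 meas.py
```

```text
dock [[0.5465 0.1928 0.012 ]
 [0.5405 0.021  0.012 ]
 [0.4194 0.0254 0.012 ]
 [0.4246 0.1968 0.012 ]]
bat [[0.6383 0.1672 0.092 ]
 [0.6374 0.0769 0.092 ]
 [0.5847 0.0777 0.092 ]
 [0.584  0.1682 0.092 ]]
sizes [np.float64(0.09033493934803682), np.float64(0.05273616082811437), np.float64(0.09054310683181073), np.float64(0.0543992336219526)] [np.float64(0.17196063389719102), np.float64(0.12122361618721504), np.float64(0.17148163976797132), np.float64(0.1219465064164896)]
dock yaw -1.9040985693491412 [0.4835 0.1325] 0.001565029841517157
bat yaw -0.29944643691325085 [0.6111 0.1225] 0.0008124044937967145 in dock [ 0.1278 -0.0057] foot [ 0.1009 -0.0065]
pivot [0.4957 0.047 ] [[314.4963 222.7038]]
knob [0.4265 0.0578] [-0.0695  0.0085] ang 0.12132299888653011
0 [0.4257 0.0494]
1.3 [0.4792 0.1151]
1.571 [0.498 0.117]
```

Run:
```python
from h import *
np.set_printoptions(precision=4,suppress=True)
t=snapshot("top"); s=snapshot("side")
b=px2w(s,[(228.6,192.9)],0)[0]; print("block bottom corner",b)
for z in(.02,.03,.04,.05,.06): print(z,px2w(s,[(229.1,174.3)],z)[0],px2w(t,[(282.7,140.7)],z)[0])
save("t1",t["image"],(220,60,330,150),5)
```

```text
block bottom corner [0.6882 0.1011 0.    ]
0.02 [0.7068 0.0609 0.02  ] [0.6872 0.1045 0.02  ]
0.03 [0.7004 0.072  0.03  ] [0.6851 0.1055 0.03  ]
0.04 [0.6941 0.083  0.04  ] [0.6831 0.1066 0.04  ]
0.05 [0.6878 0.094  0.05  ] [0.681  0.1076 0.05  ]
0.06 [0.6815 0.1051 0.06  ] [0.679  0.1086 0.06  ]
```

View pics/t1.png

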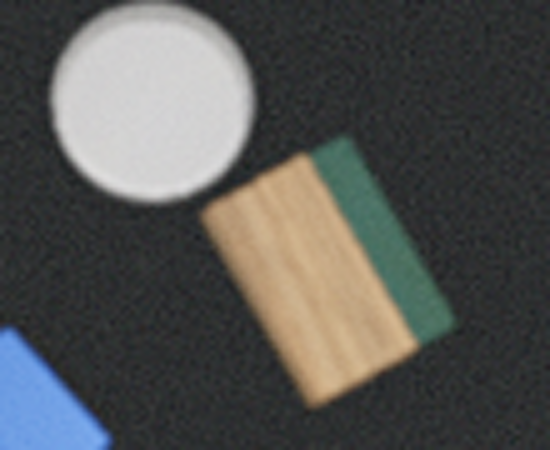

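```bash
cat >> h.py <<'E'
def down(yaw,tilt=0):
    # tool down, x at yaw; tilt>0: tip leads toward -tool x
    return R.from_euler("xyz",[180,0,yaw],degrees=True)*R.from_rotvec([0,-tilt,0],degrees=True)
def plan(pos,rot):
    o=get_obs(); r0=R.from_euler("xyz",o["orientation"],degrees=True)
    d=r0.inv().apply(np.array(pos)-o["tool_pos"])*1000; a=(r0.inv()*rot).as_rotvec(degrees=True)
    print("d mm",np.round(d,1),"a deg",np.round(a,2),"at",np.round(o["tool_pos"],4),np.round(o["orientation"],2),"t",round(o["clock"],2),"F",np.round(o["force"],1),"j",np.round(o["joint_pos"],0))
E
python3 -c "
from h import *
plan([.655,.1215,.2],down(-1.9,22))
print(down(-1.9,22).as_euler('xyz',degrees=True))"
```

```text
d mm [611.2 409.9  26.6] a deg [ -2.12 -21.93 -10.9 ] at [0.1511 0.6578 0.2265] [180.    -0.   -12.94] t 1.35 F [ 0.1 -0.1 -0.5] j [ 94.  21.   1.   0. -70. -17.]
[180.   22.   -1.9]
```

```bash
python3 -m inch '[{"dx":611,"dy":410,"dz":27,"ax":-2.1,"ay":-21.9,"az":-10.9,"fingers":40},{"dx":611,"dy":410,"dz":27,"ax":-2.1,"ay":-21.9,"az":-10.9,"fingers":40},{"dx":611,"dy":410,"dz":27,"ax":-2.1,"ay":-21.9,"az":-10.9,"fingers":40},{"dx":611,"dy":410,"dz":27,"ax":-2.1,"ay":-21.9,"az":-10.9,"fingers":40},{"dx":611,"dy":410,"dz":27,"ax":-2.1,"ay":-21.9,"az":-10.9,"fingers":40},{"dx":611,"dy":410,"dz":27,"ax":-2.1,"ay":-21.9,"az":-10.9,"fingers":40},{"dx":611,"dy":410,"dz":27,"ax":-2.1,"ay":-21.9,"az":-10.9,"fingers":40},{"dx":611,"dy":410,"dz":27,"ax":-2.1,"ay":-21.9,"az":-10.9,"fingers":40}]'; python3 -c "
from h import *
plan([.655,.1215,.2],down(-1.9,22))"
```

```text
clock: 2.35
tool_pos: [0.488, 0.2991, 0.2084]
orientation: [-180.0, 21.9, -1.9]
force: [0.2, 0.5, 0.5]
opening: 0.0401
d mm [163.4 172.  -56.9] a deg [-0.03 -0.06  0.01] at [0.488  0.2991 0.2084] [-179.97   21.94   -1.89] t 2.35 F [0.2 0.5 0.5] j [ 41.  24.   6. -15. -89.  50.]
```

```bash
python3 -m inch '[{"dx":163,"dy":172,"dz":-57},{"dx":163,"dy":172,"dz":-57},{"dx":163,"dy":172,"dz":-57},{"dx":163,"dy":172,"dz":-57},{"dx":163,"dy":172,"dz":-57},{"dx":163,"dy":172,"dz":-57}]'
python3 - <<'E'
from h import *
plan([.655,.1215,.2],down(-1.9,22)); plan([.655,.1215,.021],down(-1.9,22))
for n in ("top","side"): save(n+"1",snapshot(n)["image"])
E
```

```text
d mm [163.4 172.  -56.9] a deg [-0.03 -0.06  0.01] at [0.488  0.2991 0.2084] [-179.97   21.94   -1.89] t 2.35 F [0.2 0.5 0.5] j [ 41.  24.   6. -15. -89.  50.]
d mm [230.3 172.1 109.1] a deg [-0.03 -0.06  0.01] at [0.488  0.2991 0.2084] [-179.97   21.94   -1.89] t 2.35 F [0.2 0.5 0.5] j [ 41.  24.   6. -15. -89.  50.]$[0]: bad value
```

View pics/top1.png

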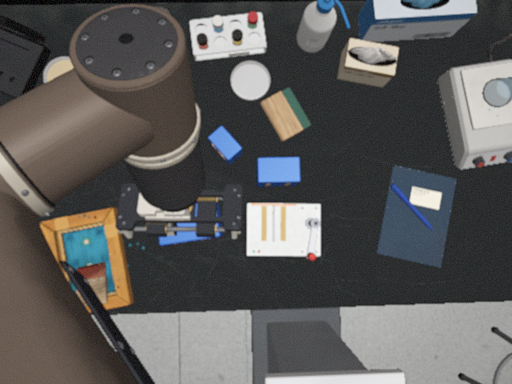

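View pics/side1.png

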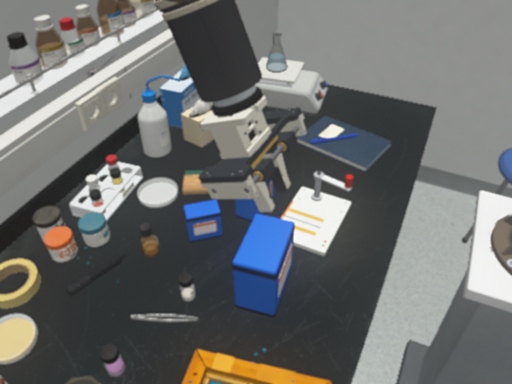

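The top view shows the gripper at about (180,210), tilted and clear of everything. The call was refused because every key is needed, so I'll send full rows.

```bash
python3 -m inch '[{"ax":0,"ay":0,"az":0,"dx":163,"dy":172,"dz":-57,"fingers":40},{"ax":0,"ay":0,"az":0,"dx":163,"dy":172,"dz":-57,"fingers":40},{"ax":0,"ay":0,"az":0,"dx":163,"dy":172,"dz":-57,"fingers":40},{"ax":0,"ay":0,"az":0,"dx":163,"dy":172,"dz":-57,"fingers":40},{"ax":0,"ay":0,"az":0,"dx":163,"dy":172,"dz":-57,"fingers":40},{"ax":0,"ay":0,"az":0,"dx":163,"dy":172,"dz":-57,"fingers":40}]'
python3 - <<'E'
from h import *
plan([.655,.1215,.2],down(-1.9,22)); plan([.655,.1215,.021],down(-1.9,22))
for n in ("top","side"): save(n+"2",snapshot(n)["image"])
E
```

```text
clock: 3.2
tool_pos: [0.6532, 0.1231, 0.1996]
orientation: [-180.0, 22.0, -1.9]
force: [0.9, -0.1, 0.3]
opening: 0.0402
d mm [ 1.5  1.5 -1.1] a deg [-0.03  0.01 -0.04] at [0.6532 0.1231 0.1996] [-179.99   22.01   -1.94] t 3.2 F [ 0.9 -0.1  0.3] j [ 22.  34.  20.  -9. -96.  67.]
d mm [ 68.6   1.5 164.9] a deg [-0.03  0.01 -0.04] at [0.6532 0.1231 0.1996] [-179.99   22.01   -1.94] t 3.2 F [ 0.9 -0.1  0.3] j [ 22.  34.  20.  -9. -96.  67.]
```

View pics/side2.png

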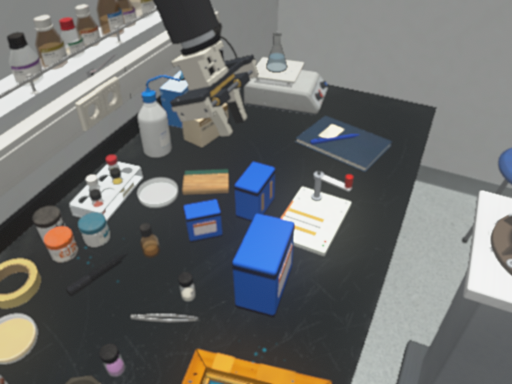

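Run:
```python
from h import *
np.set_printoptions(precision=4,suppress=True)
t=snapshot("top"); s=snapshot("side")
C=lambda x,y:(170+(x+.5)/3.5-.5,150+(y+.5)/3.5-.5)
T=lambda x,y:(200+(x+.5)/3.5-.5,110+(y+.5)/3.5-.5)
print(px2w(s,[C(70,318),C(182,296)],0))
for z in(.05,.06,.07,.08): print(z,px2w(s,[C(50,243),C(60,243),C(178,222)],z)[:, :2].ravel(), px2w(t,[T(28,96),T(75,55),T(148,131),T(101,178)],z)[:,:2].ravel())
```

```text
[[0.6919 0.2688 0.    ]
 [0.6399 0.2251 0.    ]]
0.05 [0.7039 0.2609 0.6986 0.2584 0.6448 0.2146] [0.6931 0.2754 0.7191 0.2449 0.6687 0.1994 0.6391 0.2301]
0.06 [0.6973 0.2692 0.6921 0.2668 0.6392 0.2237] [0.6909 0.2746 0.7166 0.2444 0.6668 0.1994 0.6375 0.2298]
0.07 [0.6907 0.2776 0.6856 0.2753 0.6335 0.2328] [0.6887 0.2737 0.7141 0.2439 0.6649 0.1994 0.636  0.2294]
0.08 [0.6842 0.286  0.6791 0.2837 0.6279 0.2419] [0.6866 0.2729 0.7117 0.2434 0.663  0.1995 0.6344 0.2291]
```

```bash
python3 -m inch '[{"ax":0,"ay":0,"az":0,"dx":18,"dy":2.5,"dz":40,"fingers":40},{"ax":0,"ay":0,"az":0,"dx":35,"dy":3,"dz":82,"fingers":40},{"ax":0,"ay":0,"az":0,"dx":50,"dy":3,"dz":120,"fingers":40},{"ax":0,"ay":0,"az":0,"dx":50,"dy":3,"dz":120,"fingers":40},{"ax":0,"ay":0,"az":0,"dx":50,"dy":3,"dz":120,"fingers":40}]'
python3 - <<'E'
from h import *
plan([.655,.120,.021],down(-1.9,22))
for n in ("top","side"): save(n+"3",snapshot(n)["image"],(150,90,350,240),4)
E
```

```text
clock: 4.03
tool_pos: [0.6556, 0.1207, 0.0721]
orientation: [-180.0, 21.8, -1.8]
force: [0.2, 0.1, 1.7]
opening: 0.0397
d mm [18.4  0.7 47.7] a deg [-0.   -0.17  0.07] at [0.6556 0.1207 0.0721] [-179.97   21.83   -1.82] t 4.03 F [0.2 0.1 1.7] j [ 22.  40.  12.  -9. -83.  69.]
```

View pics/side3.png

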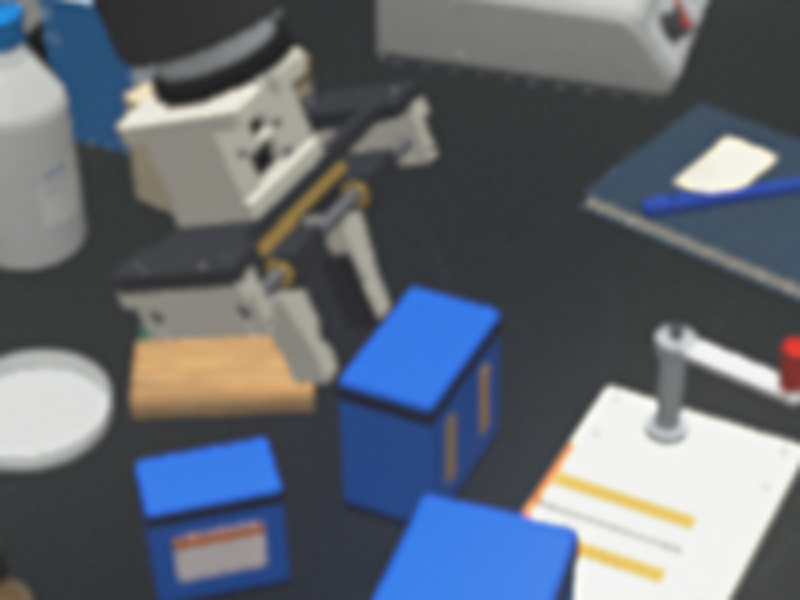

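View pics/top3.png

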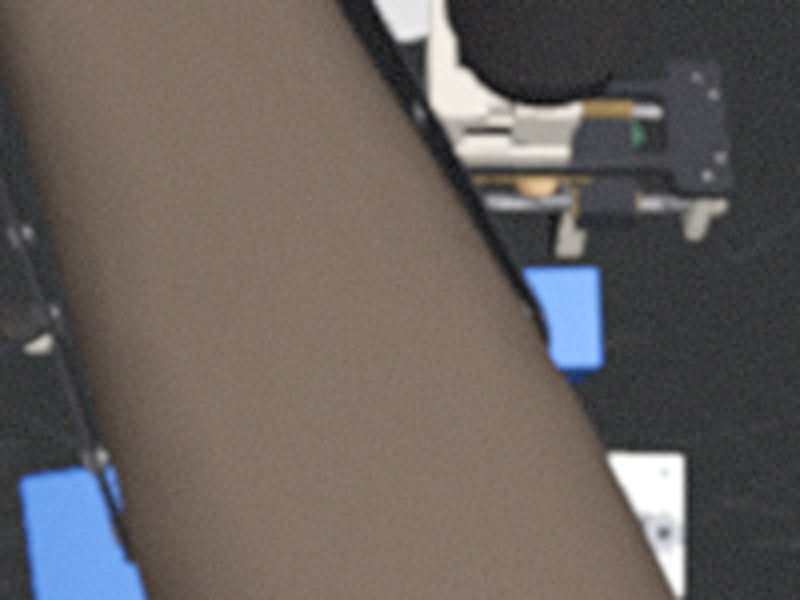

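The battery is clear and the finger is behind it. The block under the gripper's body is about 60 mm high, so I'll reduce the tilt to 18° for clearance above it.

```bash
python3 -c "
from h import *
plan([.655,.120,.0225],down(-1.9,18))"
```

```text
d mm [17.7  0.8 47.1] a deg [-0.06  3.74  0.06] at [0.6561 0.1207 0.0728] [-179.92   21.74   -1.83] t 4.12 F [ 0.9 -0.3  0.1] j [ 22.  40.  12.  -9. -83.  69.]
```

```bash
python3 -m inch '[{"ax":0,"ay":4,"az":0,"dx":6,"dy":0.5,"dz":16,"fingers":40},{"ax":0,"ay":4,"az":0,"dx":12,"dy":0.5,"dz":32,"fingers":40},{"ax":0,"ay":4,"az":0,"dx":18,"dy":0.5,"dz":47,"fingers":40},{"ax":0,"ay":4,"az":0,"dx":18,"dy":0.5,"dz":47,"fingers":40},{"ax":0,"ay":4,"az":0,"dx":18,"dy":0.5,"dz":47,"fingers":40}]'
python3 - <<'E'
from h import *
plan([.655,.120,.0225],down(-1.9,18))
plan([.61,.122,.0225],down(-1.9,18))
for n in ["side"]: save(n+"4",snapshot(n)["image"],(150,90,350,240),4)
E
```

```text
clock: 4.75
tool_pos: [0.6542, 0.1195, 0.0197]
orientation: [180.0, 18.0, -1.9]
force: [-0.6, 0.1, 0.1]
opening: 0.04
d mm [-0.2 -0.5 -2.9] a deg [-0.   -0.01 -0.01] at [0.6542 0.1195 0.0197] [180.    17.99  -1.91] t 4.75 F [-0.6  0.1  0.1] j [ 23.  40.   6.  -8. -73.  69.]
d mm [-43.  -1.  11.] a deg [-0.   -0.01 -0.01] at [0.6542 0.1195 0.0197] [180.    17.99  -1.91] t 4.75 F [-0.6  0.1  0.1] j [ 23.  40.   6.  -8. -73.  69.]
```

View pics/side4.png

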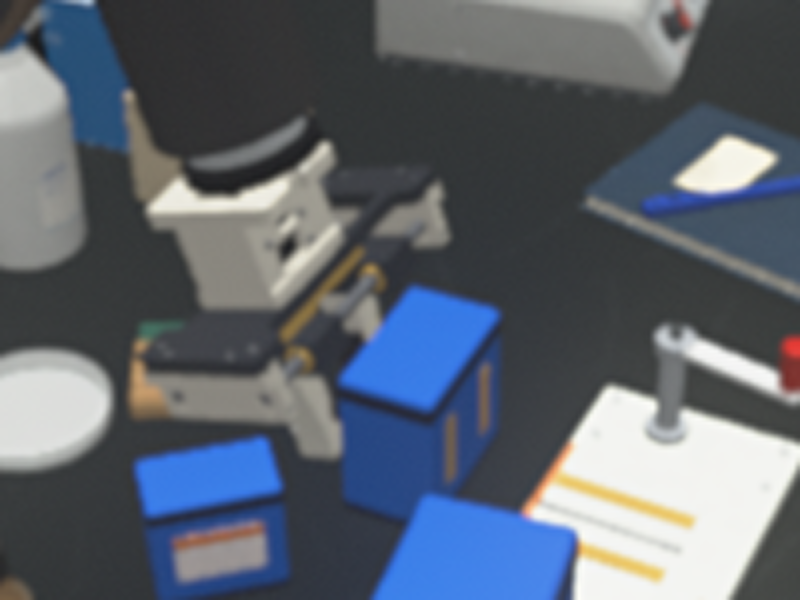

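```bash
python3 -m inch '[{"ax":0,"ay":0,"az":0,"dx":-1,"dy":0,"dz":-2.7,"fingers":40},{"ax":0,"ay":0,"az":0,"dx":-6.5,"dy":0,"dz":-1,"fingers":40},{"ax":0,"ay":0,"az":0,"dx":-12,"dy":0,"dz":1,"fingers":40},{"ax":0,"ay":0,"az":0,"dx":-18,"dy":0,"dz":2.8,"fingers":40},{"ax":0,"ay":0,"az":0,"dx":-24,"dy":0,"dz":4.8,"fingers":40},{"ax":0,"ay":0,"az":0,"dx":-30,"dy":0,"dz":6.7,"fingers":40},{"ax":0,"ay":0,"az":0,"dx":-36,"dy":0,"dz":8.7,"fingers":40},{"ax":0,"ay":0,"az":0,"dx":-36,"dy":0,"dz":8.7,"fingers":40}]'
python3 - <<'E'
from h import *
plan([.61,.122,.0225],down(-1.9,18))
for n in ["side","top"]: save(n+"5",snapshot(n)["image"],(150,110,350,260) if n=="side" else (200,110,345,280),4 if n=="side" else 3.5)
E
```

```text
clock: 5.8
tool_pos: [0.6158, 0.1209, 0.0225]
orientation: [-180.0, 18.0, -1.9]
force: [0.2, 0.6, -0.4]
opening: 0.0398
d mm [-5.6 -0.9  1.9] a deg [-0.01  0.04  0.  ] at [0.6158 0.1209 0.0225] [-179.99   18.04   -1.9 ] t 5.8 F [ 0.2  0.6 -0.4] j [ 24.  37.   0.  -8. -70.  68.]
```

View pics/side5.png

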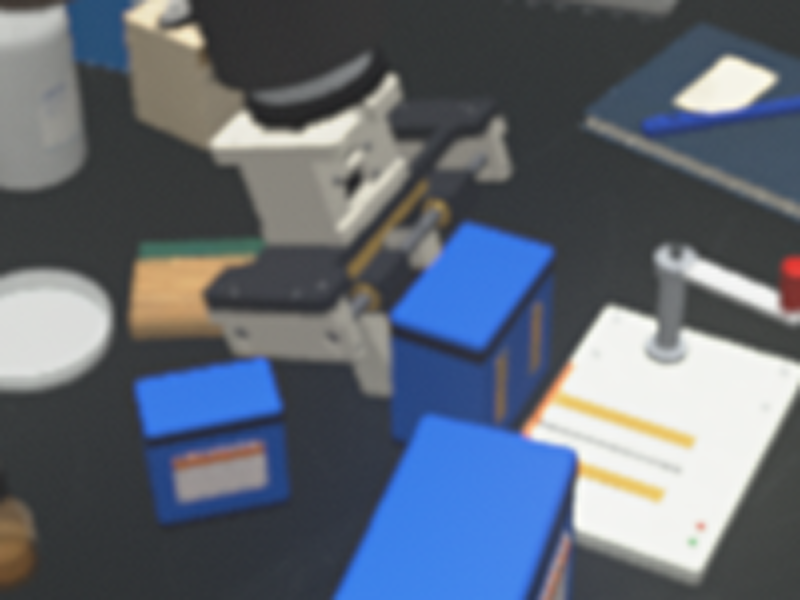

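View pics/top5.png

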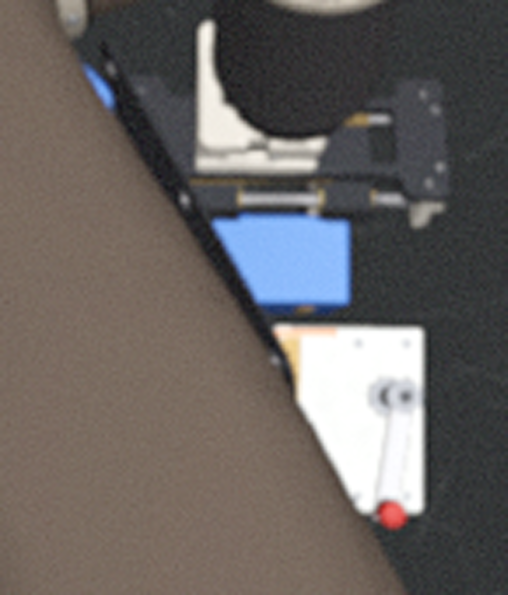

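Run:
```python
from h import *
t=snapshot("top")
c=lambda L:[(200+(x+.5)/3.5-.5,110+(y+.5)/3.5-.5) for x,y in L]
P=px2w(t,c([(349,303.5),(262,303.5),(349,223)]),.092);print(P)
r=np.array([[np.cos(np.radians(-1.9)),-np.sin(np.radians(-1.9))],[np.sin(np.radians(-1.9)),np.cos(np.radians(-1.9))]])
print((P[:,:2]-[.4835,.1325])@r)
```

```text
[[0.55220218 0.08072657 0.092     ]
 [0.55360993 0.13343244 0.092     ]
 [0.60120901 0.07888171 0.092     ]]
[[ 0.07038096 -0.04946713]
 [ 0.07004047  0.00325644]
 [ 0.11942202 -0.04968615]]
```

```bash
python3 -m inch '[{"ax":0,"ay":0,"az":0,"dx":-2,"dy":0,"dz":0.6,"fingers":40},{"ax":0,"ay":0,"az":0,"dx":-4,"dy":0,"dz":1.3,"fingers":40},{"ax":0,"ay":0,"az":0,"dx":-6,"dy":0,"dz":2,"fingers":40},{"ax":0,"ay":0,"az":0,"dx":-7.5,"dy":0,"dz":2.5,"fingers":40},{"ax":0,"ay":0,"az":0,"dx":-7.5,"dy":0,"dz":2.5,"fingers":40},{"ax":0,"ay":0,"az":0,"dx":-7.5,"dy":0,"dz":2.5,"fingers":40}]'
python3 - <<'E'
from h import *
plan([.608,.122,.0225],down(-1.9,18))
for n in ["side","top"]: save(n+"6",snapshot(n)["image"],(200,110,330,240) if n=="side" else (240,150,340,240),4.5 if n=="side" else 6)
E
```

```text
clock: 6.7
tool_pos: [0.6088, 0.1211, 0.0226]
orientation: [-180.0, 18.0, -1.9]
force: [0.2, -0.2, -0.7]
opening: 0.0402
d mm [-0.8 -0.9  0.4] a deg [-0.01 -0.01 -0.  ] at [0.6088 0.1211 0.0226] [-179.99   17.99   -1.9 ] t 6.7 F [ 0.2 -0.2 -0.7] j [ 24.  36.  -1.  -8. -69.  68.]
```

View pics/side6.png

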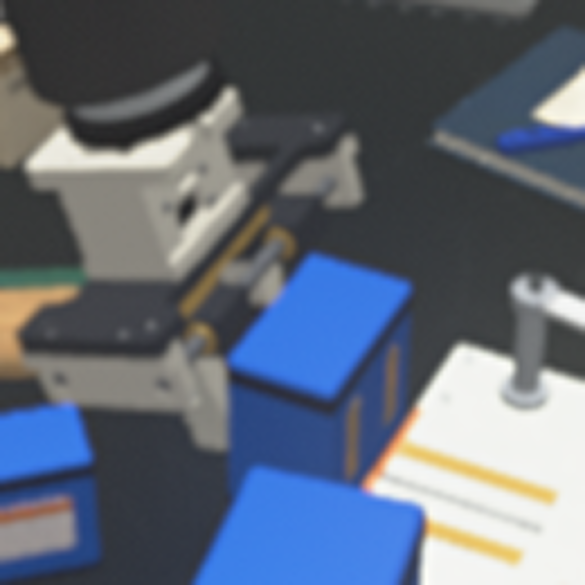

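View pics/top6.png

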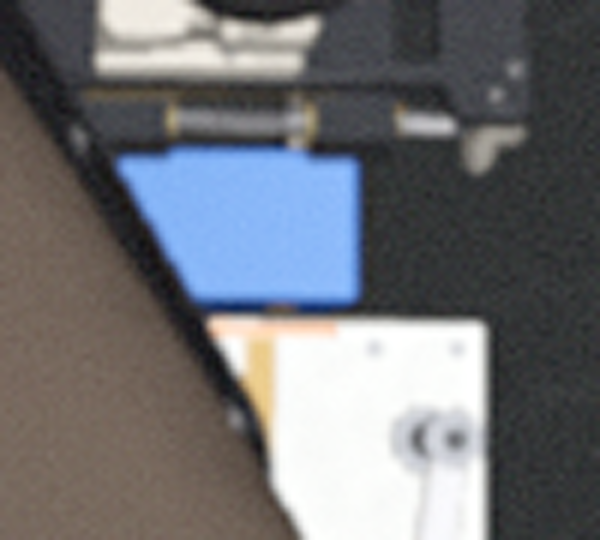

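Measured foot is at dock x of about 0.063 m, upright and square. I'll nudge 2 mm to seat it and hold.

```bash
python3 -m inch '[{"ax":0,"ay":0,"az":0,"dx":-1,"dy":0,"dz":0.3,"fingers":40},{"ax":0,"ay":0,"az":0,"dx":-2,"dy":0,"dz":0.6,"fingers":40},{"ax":0,"ay":0,"az":0,"dx":-2,"dy":0,"dz":0.6,"fingers":40},{"ax":0,"ay":0,"az":0,"dx":-2,"dy":0,"dz":0.6,"fingers":40},{"ax":0,"ay":0,"az":0,"dx":-2,"dy":0,"dz":0.6,"fingers":40}]'
python3 - <<'E'
from h import *
plan([.608,.122,.0225],down(-1.9,18))
for n in ["top"]: s=snapshot(n);save(n+"7",s["image"],(200,110,330,240) if n=="side" else (240,150,340,240),4.5 if n=="side" else 6)
c=lambda L:[(240+(x+.5)/6-.5,150+(y+.5)/6-.5) for x,y in L]
P=px2w(s,c([(360,299),(360,158)]),.092);print(P, px2w(s,c([(250,320),(470,320)]),.012))
E
```

```text
clock: 7.42
tool_pos: [0.6069, 0.1212, 0.0226]
orientation: [-180.0, 18.0, -1.9]
force: [-0.0, -0.1, -0.9]
opening: 0.0402
d mm [ 1.  -0.8 -0.2] a deg [-0.02 -0.03  0.  ] at [0.6069 0.1212 0.0226] [-179.98   17.97   -1.9 ] t 7.42 F [-0.  -0.1 -0.9] j [ 24.  36.  -1.  -8. -69.  68.]
[[0.54570437 0.08049031 0.092     ]
 [0.59572053 0.07860561 0.092     ]] [[0.54332534 0.11200392 0.012     ]
 [0.54101633 0.0269734  0.012     ]]
```

View pics/top7.png

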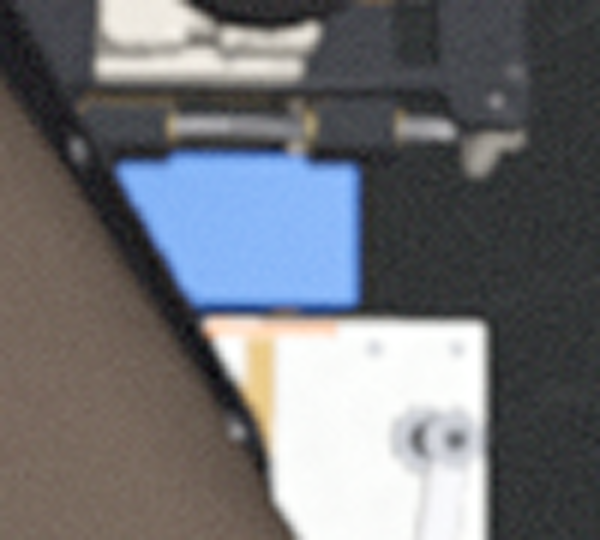

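```bash
python3 -m inch '[{"ax":0,"ay":0,"az":0,"dx":5,"dy":0,"dz":-1.5,"fingers":40},{"ax":0,"ay":0,"az":0,"dx":5,"dy":0,"dz":-1.5,"fingers":40},{"ax":0,"ay":0,"az":0,"dx":-4,"dy":0,"dz":-27,"fingers":40},{"ax":0,"ay":0,"az":0,"dx":-12,"dy":0,"dz":-53,"fingers":40},{"ax":0,"ay":0,"az":0,"dx":-12,"dy":0,"dz":-53,"fingers":40},{"ax":0,"ay":0,"az":0,"dx":-12,"dy":0,"dz":-53,"fingers":40}]'
python3 - <<'E'
from h import *
plan([.608,.122,.0765],down(-1.9,18))
for n in ["side"]: save(n+"8",snapshot(n)["image"],(200,110,330,240),4.5)
E
```

```text
clock: 8.22
tool_pos: [0.6114, 0.121, 0.0764]
orientation: [-180.0, 18.0, -1.9]
force: [0.2, -0.1, -0.3]
opening: 0.04
d mm [-3.3 -0.9  1. ] a deg [-0.03 -0.   -0.01] at [0.6114 0.121  0.0764] [-179.98   18.     -1.91] t 8.22 F [ 0.2 -0.1 -0.3] j [ 24.  33.   2.  -8. -75.  67.]
```

View pics/side8.png

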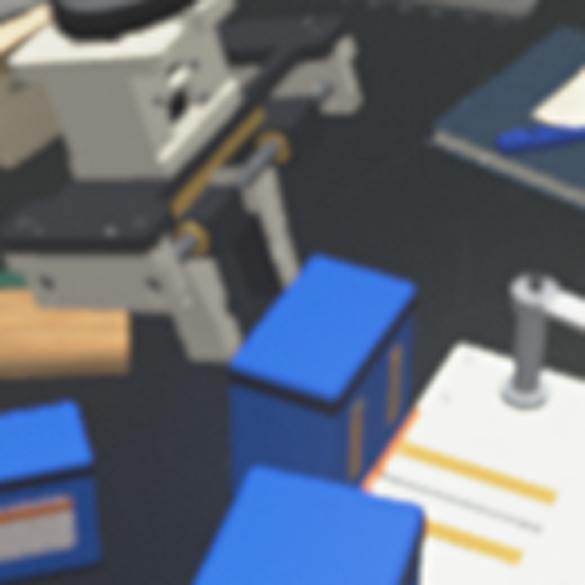

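```bash
python3 -m inch '[{"ax":0,"ay":0,"az":0,"dx":-5.7,"dy":0,"dz":1.8,"fingers":40},{"ax":0,"ay":0,"az":0,"dx":-11.4,"dy":0,"dz":3.7,"fingers":40},{"ax":0,"ay":0,"az":0,"dx":-17,"dy":0,"dz":5.5,"fingers":40},{"ax":0,"ay":0,"az":0,"dx":-22.8,"dy":0,"dz":7.4,"fingers":40},{"ax":0,"ay":0,"az":0,"dx":-28.5,"dy":0,"dz":9.3,"fingers":40},{"ax":0,"ay":0,"az":0,"dx":-34,"dy":0,"dz":11,"fingers":40}]'
python3 - <<'E'
from h import *
plan([.558,.122,.0765],down(-1.9,18))
for n in ["side"]: save(n+"9",snapshot(n)["image"],(200,110,330,240),4.5)
E
```

```text
clock: 9.02
tool_pos: [0.5754, 0.1222, 0.0768]
orientation: [-180.0, 18.0, -1.9]
force: [0.6, -0.7, 2.1]
opening: 0.0399
d mm [-16.5   0.8   5.7] a deg [-0.02 -0.   -0.  ] at [0.5754 0.1222 0.0768] [-179.98   18.     -1.9 ] t 9.03 F [ 0.6 -0.7  2.1] j [ 25.  31.  -3.  -9. -73.  66.]
```

View pics/side9.png

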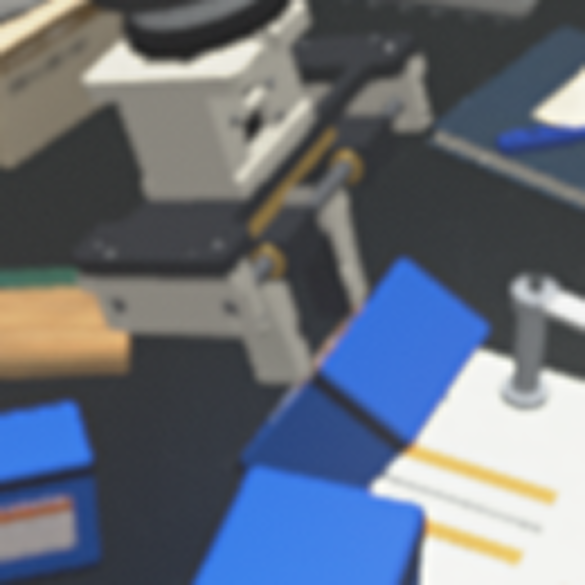

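The battery is tipping at roughly 35–40°, as wanted. I'll continue the push.

```bash
python3 -m inch '[{"ax":0,"ay":0,"az":0,"dx":-5.7,"dy":0,"dz":1.8,"fingers":40},{"ax":0,"ay":0,"az":0,"dx":-11.4,"dy":0,"dz":3.7,"fingers":40},{"ax":0,"ay":0,"az":0,"dx":-16,"dy":0,"dz":5.2,"fingers":40},{"ax":0,"ay":0,"az":0,"dx":-16,"dy":0,"dz":5.2,"fingers":40}]'
python3 - <<'E'
from h import *
plan([.558,.122,.0765],down(-1.9,18))
for n in ["side"]: save(n+"10",snapshot(n)["image"],(200,110,330,240),4.5)
E
```

```text
clock: 9.57
tool_pos: [0.5587, 0.1227, 0.0766]
orientation: [-180.0, 18.0, -1.9]
force: [0.3, -0.1, 0.6]
opening: 0.04
d mm [-0.6  0.7  0.3] a deg [-0.    0.01  0.  ] at [0.5587 0.1227 0.0766] [-180.     18.01   -1.9 ] t 9.57 F [ 0.3 -0.1  0.6] j [ 26.  29.  -5.  -9. -72.  66.]
```

View pics/side10.png

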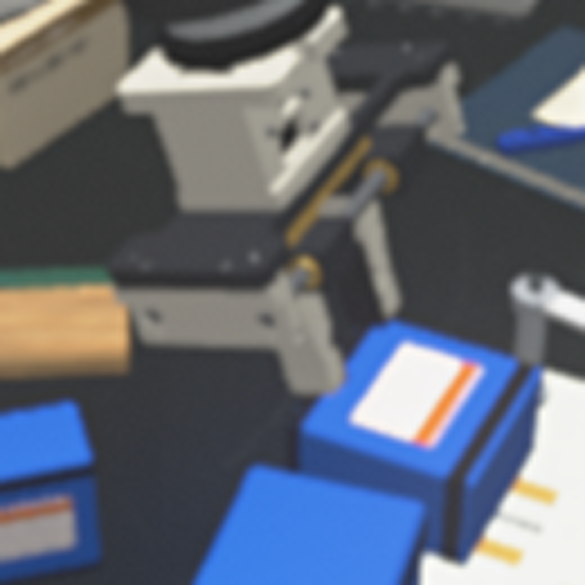

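The battery has fallen flat onto the dock, label side up. I'll lift away and measure.

```bash
python3 -m inch '[{"ax":0,"ay":0,"az":0,"dx":-10,"dy":0,"dz":-40,"fingers":40},{"ax":0,"ay":0,"az":0,"dx":-25,"dy":0,"dz":-95,"fingers":0},{"ax":0,"ay":0,"az":0,"dx":-37,"dy":0,"dz":-114,"fingers":0},{"ax":0,"ay":18,"az":0,"dx":-37,"dy":100,"dz":-114,"fingers":0},{"ax":0,"ay":18,"az":0,"dx":-37,"dy":220,"dz":-114,"fingers":0},{"ax":0,"ay":18,"az":0,"dx":-37,"dy":220,"dz":-114,"fingers":0},{"ax":0,"ay":18,"az":0,"dx":-37,"dy":220,"dz":-114,"fingers":0}]'
python3 - <<'E'
from h import *
plan([.558,.122,.2],down(-1.9,0))
for n in ["side","top"]: save(n+"11",snapshot(n)["image"],(170,110,370,260) if n=="side" else (200,110,345,280),4 if n=="side" else 3.5)
E
```

```text
clock: 10.5
tool_pos: [0.5505, -0.0995, 0.1968]
orientation: [-180.0, -0.1, -2.0]
force: [0.6, -0.0, -0.8]
opening: 0.0001
d mm [-2.000e-01 -2.216e+02 -3.100e+00] a deg [-0.02 -0.05 -0.08] at [ 0.5505 -0.0995  0.1968] [-1.7998e+02 -5.0000e-02 -1.9800e+00] t 10.5 F [ 0.6 -0.  -0.8] j [ 10.  11. -17.  -0. -62.  78.]
```

View pics/side11.png

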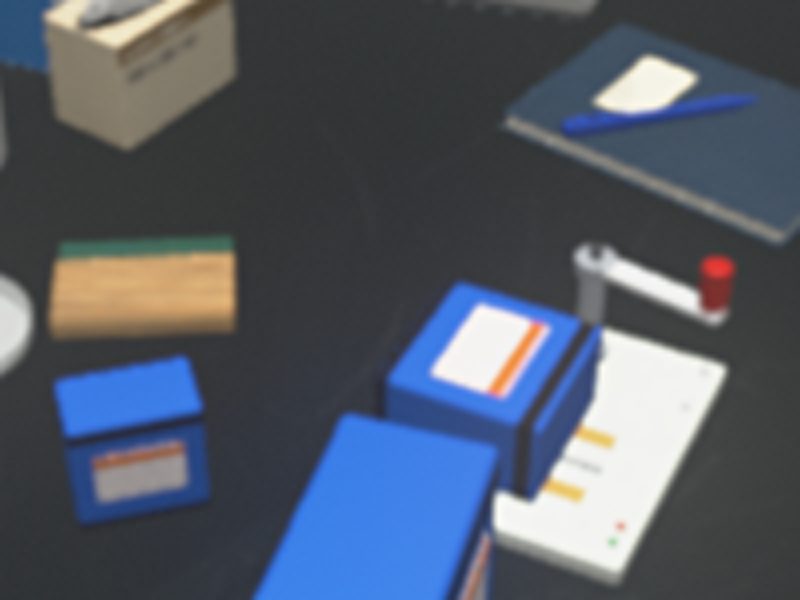

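View pics/top11.png

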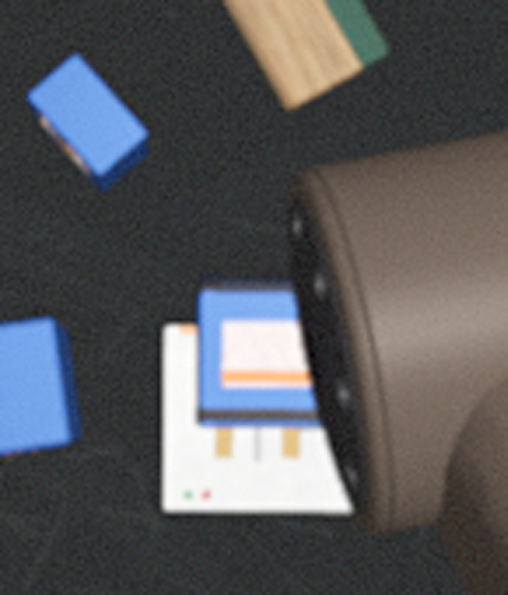

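Run:
```python
from h import *
t=snapshot("top")
c=lambda L:[(200+(x+.5)/3.5-.5,110+(y+.5)/3.5-.5) for x,y in L]
P=px2w(t,c([(200,284),(295,285),(198,424),(315,426)]),.066)
a=np.radians(-1.9);r=np.array([[np.cos(a),-np.sin(a)],[np.sin(a),np.cos(a)]])
print(P);print((P[:,:2]-[.4835,.1325])@r)
s=snapshot("side")
for d in landmark_of("clamp_knob","side"): 
  k=px2w(s,[d["position"]],.092)[0]; print(d["score"],k,(k[:2]-[.4835,.1325])@r)
piv=np.array([.4835,.1325])+r@[.015,-.085]
for th in np.linspace(0,1.571,6):
  print(th,piv+r@[-.07*np.cos(th),.07*np.sin(th)])
plan([.43,0.02,.2],down(-1.9,0))
```

```text
[[0.56852125 0.16961589 0.066     ]
 [0.566336   0.11040472 0.066     ]
 [0.48187153 0.17337073 0.066     ]
 [0.47854548 0.10102347 0.066     ]]
[[ 0.08374392  0.03991437]
 [ 0.08352303 -0.01933669]
 [-0.00298265  0.04079427]
 [-0.00390819 -0.03162349]]
0.71 [0.4254066  0.06794778 0.092     ] [-0.05592122 -0.06644283]
0.0 [0.42571205 0.04937027]
0.3142 [0.42985436 0.07087865]
0.6284 [0.44044118 0.09005387]
0.9425999999999999 [0.45643592 0.10501842]
1.2568 [0.4762725  0.11430711]
1.571 [0.49800867 0.11701044]
d mm [-125.7 -112.9   -3.8] a deg [-0.02 -0.01 -0.04] at [ 0.5518 -0.0971  0.1962] [-1.7998e+02 -1.0000e-02 -1.9400e+00] t 10.75 F [0.4 0.6 0.1] j [ 10.  11. -17.  -0. -62.  78.]
```

```bash
cat > arc.py <<'E'
from h import *
a=np.radians(-1.9);r=np.array([[np.cos(a),-np.sin(a)],[np.sin(a),np.cos(a)]])
def pus(th,off,rad=.067):
    p=np.array([.015,-.085])+rad*np.array([-np.cos(th),np.sin(th)])-off*np.array([np.sin(th),np.cos(th)])
    return np.array([.4835,.1325])+r@p, -1.9-np.degrees(th)
if __name__=="__main__":
    import sys
    z=float(sys.argv[1]); 
    for q in sys.argv[2:]:
        th,off=map(float,q.split(",")); p,y=pus(th,off/1000); print(q,np.round(p,4),round(y,1)); plan([*p,z],down(y))
E
python3 arc.py .2 .12,43
```

```text
.12,43 [0.4229 0.0148] -8.8
d mm [-132.6 -107.4   -3.8] a deg [-0.02 -0.    6.83] at [ 0.5518 -0.0971  0.1962] [-1.7998e+02 -1.0000e-02 -1.9400e+00] t 10.75 F [0.4 0.6 0.1] j [ 10.  11. -17.  -0. -62.  78.]
```

```bash
python3 -m inch '[{"ax":0,"ay":0,"az":6.8,"dx":-132,"dy":-107,"dz":-4,"fingers":0},{"ax":0,"ay":0,"az":6.8,"dx":-132,"dy":-107,"dz":-4,"fingers":0},{"ax":0,"ay":0,"az":6.8,"dx":-132,"dy":-107,"dz":-4,"fingers":0},{"ax":0,"ay":0,"az":6.8,"dx":-132,"dy":-107,"dz":-4,"fingers":0},{"ax":0,"ay":0,"az":6.8,"dx":-132,"dy":-107,"dz":60,"fingers":0},{"ax":0,"ay":0,"az":6.8,"dx":-132,"dy":-107,"dz":60,"fingers":0},{"ax":0,"ay":0,"az":6.8,"dx":-132,"dy":-107,"dz":60,"fingers":0}]'; python3 arc.py .09 .12,43
python3 - <<'E'
from h import *
for n in ["side","top"]: save(n+"12",snapshot(n)["image"],(220,110,420,260) if n=="side" else (200,110,345,280),4 if n=="side" else 3.5)
E
```

```text
clock: 11.62
tool_pos: [0.4247, 0.0144, 0.1376]
orientation: [180.0, -0.0, -8.7]
force: [0.2, 0.4, 1.0]
opening: 0.0005
.12,43 [0.4229 0.0148] -8.8
d mm [-1.8 -0.1 47.5] a deg [ 0.03 -0.05  0.12] at [0.4247 0.0144 0.1376] [ 1.7997e+02 -5.0000e-02 -8.6600e+00] t 11.62 F [0.2 0.4 1. ] j [ 29.   1. -37.   0. -52.  52.]
```

View pics/side12.png

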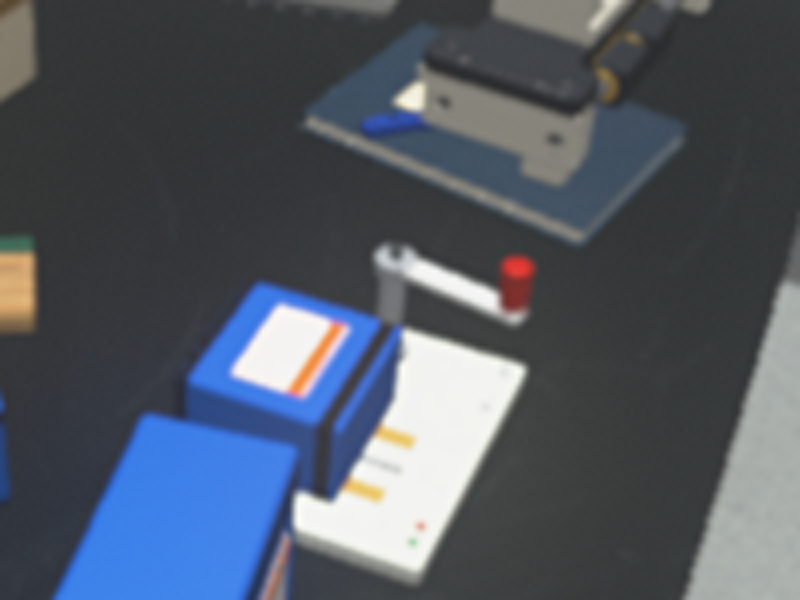

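View pics/top12.png

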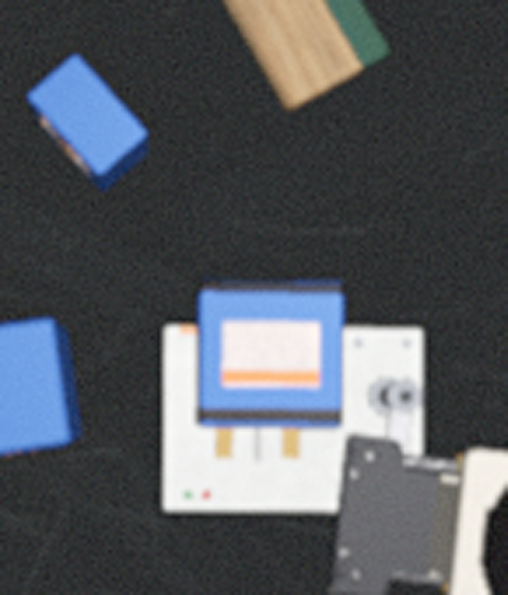

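Run:
```python
from h import *
for n,c,f in (("side",(220,110),4),("top",(200,110),3.5)):
    s=snapshot(n); p=w2px(s,[[.4247,.0144,.1376],[.4247,.0144,.2]]); print(n,p,(p-c)*f)
s=snapshot("side");save("side12f",s["image"],(300,60,500,210),4)
save("w12",snapshot("wrist")["image"])
```

```text
side [[357.69646927 151.81148711]
 [361.91822492 126.12516068]] [[550.7858771  167.24594845]
 [567.67289968  64.50064273]]
top [[338.17145109 257.93441996]
 [346.07644022 260.73515474]] [[483.60007883 517.77046986]
 [511.26754078 527.57304157]]
```

View pics/side12f.png

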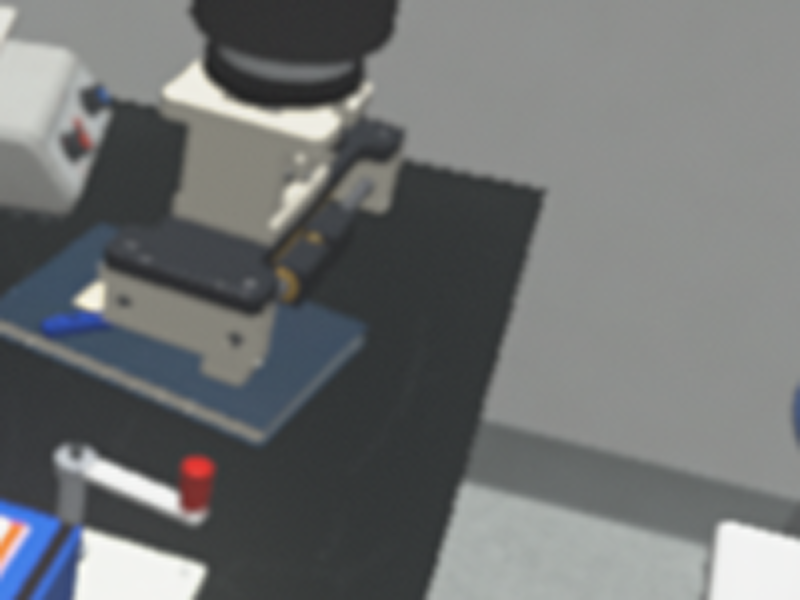

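View pics/w12.png

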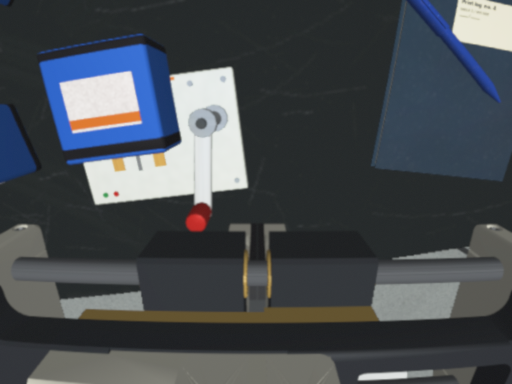

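```bash
python3 -m inch '[{"ax":0,"ay":0,"az":0,"dx":0,"dy":0,"dz":25,"fingers":0},{"ax":0,"ay":0,"az":0,"dx":0,"dy":0,"dz":48,"fingers":0},{"ax":0,"ay":0,"az":0,"dx":0,"dy":0,"dz":48,"fingers":0},{"ax":0,"ay":0,"az":0,"dx":0,"dy":0,"dz":48,"fingers":0}]'; python3 arc.py .09 .12,30 .2,29 .3,29 .4,29 .5,29 .6,29 .7,29
python3 - <<'E'
from h import *
for n in ["side"]: save(n+"13",snapshot(n)["image"],(270,110,420,220),5)
s=snapshot("wrist"); 
for z in(.092,.106): print(px2w(s,[(198,219)],z))
E
```

```text
clock: 12.42
tool_pos: [0.4243, 0.0144, 0.0894]
orientation: [-180.0, -0.1, -8.7]
force: [0.2, 0.0, 1.0]
opening: 0.0004
.12,30 [0.4249 0.0276] -8.8
d mm [ -1.4 -13.2  -0.6] a deg [-0.04 -0.09  0.09] at [0.4243 0.0144 0.0894] [-1.7996e+02 -9.0000e-02 -8.6900e+00] t 12.43 F [0.2 0.  1. ] j [ 29.   5. -40.   0. -44.  52.]
.2,29 [0.4238 0.0343] -13.4
d mm [ -3.5 -19.6  -0.6] a deg [-0.04 -0.08  4.67] at [0.4243 0.0144 0.0894] [-1.7996e+02 -9.0000e-02 -8.6900e+00] t 12.43 F [0.2 0.  1. ] j [ 29.   5. -40.   0. -44.  52.]
.3,29 [0.4229 0.0416] -19.1
d mm [ -5.5 -26.7  -0.6] a deg [-0.05 -0.08 10.4 ] at [0.4243 0.0144 0.0894] [-1.7996e+02 -9.0000e-02 -8.6900e+00] t 12.43 F [0.2 0.  1. ] j [ 29.   5. -40.   0. -44.  52.]
.4,29 [0.4227 0.0489] -24.8
d mm [ -6.8 -33.8  -0.6] a deg [-0.05 -0.08 16.13] at [0.4243 0.0144 0.0894] [-1.7996e+02 -9.0000e-02 -8.6900e+00] t 12.43 F [0.2 0.  1. ] j [ 29.   5. -40.   0. -44.  52.]
.5,29 [0.4232 0.0561] -30.5
d mm [ -7.4 -41.1  -0.6] a deg [-0.05 -0.08 21.86] at [0.4243 0.0144 0.0894] [-1.7996e+02 -9.0000e-02 -8.6900e+00] t 12.43 F [0.2 0.  1. ] j [ 29.   5. -40.   0. -44.  52.]
.6,29 [0.4245 0.0633] -36.3
d mm [ -7.2 -48.4  -0.6] a deg [-0.06 -0.07 27.59] at [0.4243 0.0144 0.0894] [-1.7996e+02 -9.0000e-02 -8.6900e+00] t 12.43 F [0.2 0.  1. ] j [ 29.   5. -40.   0. -44.  52.]
.7,29 [0.4265 0.0703] -42.0
d mm [ -6.3 -55.7  -0.6] a deg [-0.06 -0.07 33.32] at [0.4243 0.0144 0.0894] [-1.7996e+02 -9.0000e-02 -8.6900e+00] t 12.43 F [0.2 0.  1. ] j [ 29.   5. -40.   0. -44.  52.]
[[0.44288536 0.04711616 0.092     ]]
[[0.44839013 0.04305591 0.106     ]]
```

View pics/side13.png

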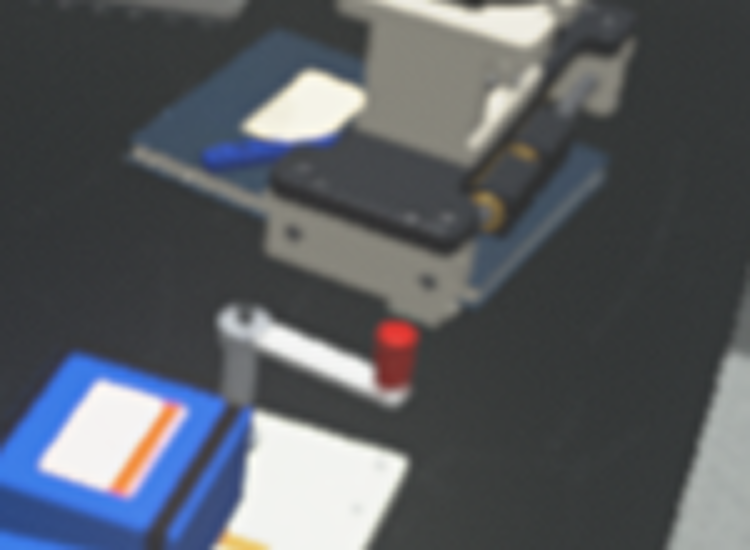

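```bash
python3 -m inch '[{"ax":0,"ay":0,"az":0,"dx":-1.5,"dy":-13,"dz":0,"fingers":0},{"ax":0,"ay":0,"az":4.7,"dx":-3.5,"dy":-19.5,"dz":0,"fingers":0},{"ax":0,"ay":0,"az":10.4,"dx":-5.5,"dy":-26.5,"dz":0,"fingers":0},{"ax":0,"ay":0,"az":16.1,"dx":-6.8,"dy":-34,"dz":0,"fingers":0},{"ax":0,"ay":0,"az":21.9,"dx":-7.4,"dy":-41,"dz":0,"fingers":0},{"ax":0,"ay":0,"az":27.6,"dx":-7.2,"dy":-48.5,"dz":0,"fingers":0},{"ax":0,"ay":0,"az":33.3,"dx":-6.3,"dy":-55.7,"dz":0,"fingers":0},{"ax":0,"ay":0,"az":33.3,"dx":-6.3,"dy":-55.7,"dz":0,"fingers":0}]'; python3 arc.py .09 .8,29 .9,29 1.0,29 1.1,29 1.2,29 1.3,29 1.4,29 1.5,29 | grep -v '^[0-9]'
python3 - <<'E'
from h import *
for n in ["side"]: save(n+"14",snapshot(n)["image"],(270,110,420,220),5)
E
```

```text
clock: 13.52
tool_pos: [0.4262, 0.0712, 0.0889]
orientation: [-179.9, -0.0, -41.9]
force: [-0.1, -0.4, 0.0]
opening: 0.0
.8,29 [0.4292 0.0771] -47.7
d mm [-1.8 -6.4 -1.1] a deg [-0.08 -0.03  5.82] at [0.4262 0.0712 0.0889] [-1.7992e+02 -3.0000e-02 -4.1910e+01] t 13.53 F [-0.1 -0.4  0. ] j [ 36.   6. -40.   0. -44.  12.]
.9,29 [0.4325 0.0836] -53.5
d mm [ -3.6 -13.5  -1.1] a deg [-0.08 -0.02 11.55] at [0.4262 0.0712 0.0889] [-1.7992e+02 -3.0000e-02 -4.1910e+01] t 13.53 F [-0.1 -0.4  0. ] j [ 36.   6. -40.   0. -44.  12.]
d mm [ -4.8 -20.7  -1.1] a deg [-0.08 -0.02 17.28] at [0.4262 0.0712 0.0889] [-1.7992e+02 -3.0000e-02 -4.1910e+01] t 13.53 F [-0.1 -0.4  0. ] j [ 36.   6. -40.   0. -44.  12.]
d mm [ -5.2 -28.   -1.1] a deg [-8.000e-02 -1.000e-02  2.301e+01] at [0.4262 0.0712 0.0889] [-1.7992e+02 -3.0000e-02 -4.1910e+01] t 13.53 F [-0.1 -0.4  0. ] j [ 36.   6. -40.   0. -44.  12.]
d mm [ -4.9 -35.3  -1.1] a deg [-9.000e-02 -1.000e-02  2.874e+01] at [0.4262 0.0712 0.0889] [-1.7992e+02 -3.0000e-02 -4.1910e+01] t 13.53 F [-0.1 -0.4  0. ] j [ 36.   6. -40.   0. -44.  12.]
d mm [ -3.8 -42.5  -1.1] a deg [-0.09 -0.   34.47] at [0.4262 0.0712 0.0889] [-1.7992e+02 -3.0000e-02 -4.1910e+01] t 13.53 F [-0.1 -0.4  0. ] j [ 36.   6. -40.   0. -44.  12.]
d mm [ -2.1 -49.6  -1.1] a deg [-0.09 -0.   40.2 ] at [0.4262 0.0712 0.0889] [-1.7992e+02 -3.0000e-02 -4.1910e+01] t 13.53 F [-0.1 -0.4  0. ] j [ 36.   6. -40.   0. -44.  12.]
d mm [  0.4 -56.5  -1. ] a deg [-0.09  0.   45.93] at [0.4262 0.0712 0.0889] [-1.7992e+02 -3.0000e-02 -4.1910e+01] t 13.53 F [-0.1 -0.4  0. ] j [ 36.   6. -40.   0. -44.  12.]
```

View pics/side14.png

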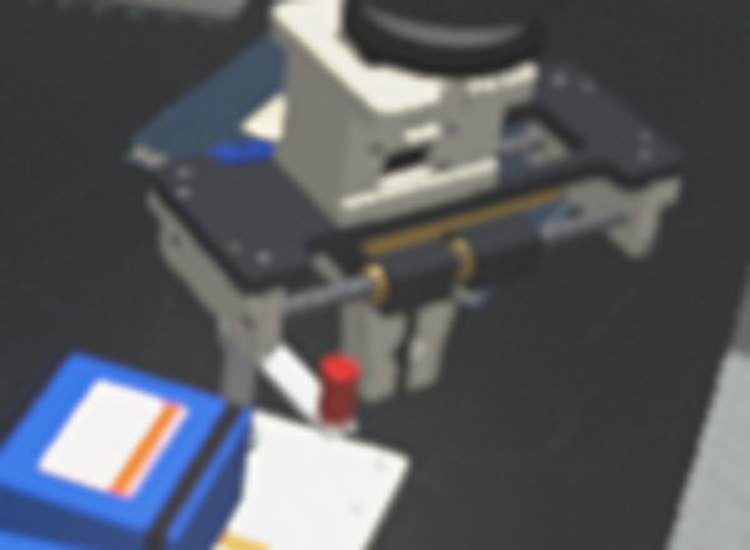

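The knob is riding ahead of the fingers along the arc. I'll continue the swing.

```bash
python3 -m inch '[{"ax":0,"ay":0,"az":5.8,"dx":-1.8,"dy":-6.5,"dz":-1,"fingers":0},{"ax":0,"ay":0,"az":11.5,"dx":-3.6,"dy":-13.5,"dz":-1,"fingers":0},{"ax":0,"ay":0,"az":17.3,"dx":-4.8,"dy":-20.5,"dz":-1,"fingers":0},{"ax":0,"ay":0,"az":23,"dx":-5.2,"dy":-28,"dz":-1,"fingers":0},{"ax":0,"ay":0,"az":28.7,"dx":-4.9,"dy":-35,"dz":-1,"fingers":0},{"ax":0,"ay":0,"az":34.5,"dx":-3.8,"dy":-42.5,"dz":-1,"fingers":0},{"ax":0,"ay":0,"az":40.2,"dx":-2,"dy":-49.5,"dz":-1,"fingers":0},{"ax":0,"ay":0,"az":46,"dx":0.4,"dy":-56.5,"dz":-1,"fingers":0}]'; python3 arc.py .09 1.5,29 1.571,29 1.571,50
python3 - <<'E'
from h import *
for n in ["side"]: save(n+"15",snapshot(n)["image"],(270,110,420,220),5)
E
```

```text
clock: 14.58
tool_pos: [0.4638, 0.1119, 0.0896]
orientation: [-180.0, 0.0, -88.1]
force: [-1.0, -1.1, 0.5]
opening: 0.0
1.5,29 [0.4642 0.1129] -87.8
d mm [-1.  -0.4 -0.4] a deg [-0.01  0.01 -0.22] at [0.4638 0.1119 0.0896] [-1.7999e+02  1.0000e-02 -8.8070e+01] t 14.57 F [-1.  -1.1  0.5] j [ 37.  10. -34.  -0. -46. -35.]
1.571,29 [0.4689 0.115 ] -91.9
d mm [-2.9 -5.2 -0.4] a deg [-0.01  0.01  3.85] at [0.4638 0.1119 0.0896] [-1.7999e+02  1.0000e-02 -8.8070e+01] t 14.57 F [-1.  -1.1  0.5] j [ 37.  10. -34.  -0. -46. -35.]
1.571,50 [0.4479 0.1157] -91.9
d mm [-4.3 15.7 -0.4] a deg [-0.01  0.01  3.85] at [0.4638 0.1119 0.0896] [-1.7999e+02  1.0000e-02 -8.8070e+01] t 14.57 F [-1.  -1.1  0.5] j [ 37.  10. -34.  -0. -46. -35.]
```

View pics/side15.png

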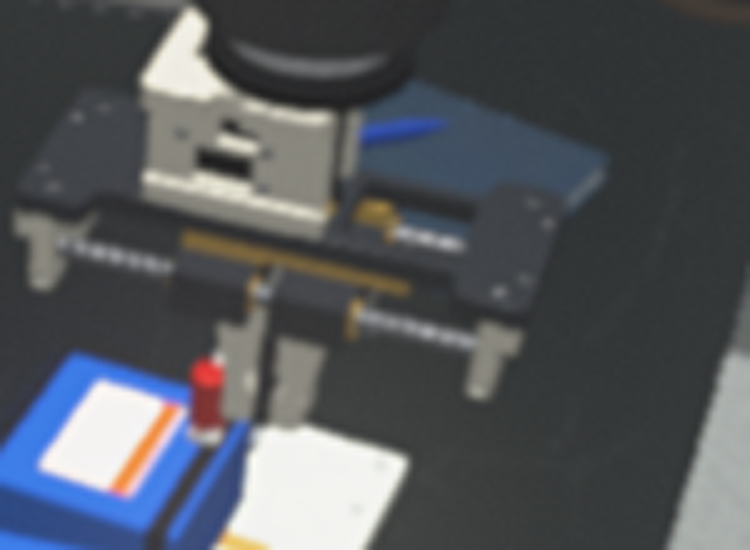

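```bash
python3 -m inch '[{"ax":0,"ay":0,"az":2,"dx":-1,"dy":-2.5,"dz":0,"fingers":0},{"ax":0,"ay":0,"az":4,"dx":-2,"dy":-5,"dz":0,"fingers":0},{"ax":0,"ay":0,"az":4,"dx":-2,"dy":-5,"dz":0,"fingers":0}]'; python3 -c "from h import *;plan([.5,.1,.1],down(0))"
python3 -m inch '[{"ax":0,"ay":0,"az":0,"dx":0,"dy":8,"dz":0,"fingers":0},{"ax":0,"ay":0,"az":0,"dx":0,"dy":18,"dz":0,"fingers":0},{"ax":0,"ay":0,"az":0,"dx":0,"dy":18,"dz":-40,"fingers":0},{"ax":0,"ay":0,"az":0,"dx":0,"dy":18,"dz":-100,"fingers":0},{"ax":0,"ay":0,"az":0,"dx":60,"dy":18,"dz":-120,"fingers":0},{"ax":0,"ay":0,"az":0,"dx":120,"dy":0,"dz":-120,"fingers":0},{"ax":0,"ay":0,"az":0,"dx":180,"dy":-30,"dz":-120,"fingers":0},{"ax":0,"ay":0,"az":0,"dx":220,"dy":-30,"dz":-120,"fingers":0}]'
python3 - <<'E'
from h import *
for n in ["side","top"]: save(n+"16",snapshot(n)["image"],(170,110,370,260) if n=="side" else (200,110,345,280),4 if n=="side" else 3.5)
E
```

```text
clock: 15.0
tool_pos: [0.469, 0.1141, 0.0896]
orientation: [-180.0, 0.0, -92.0]
force: [0.2, -0.2, -0.3]
opening: 0.0006
d mm [ 13.  -31.5 -10.4] a deg [-5.000e-02 -2.000e-02 -9.198e+01] at [0.469  0.1141 0.0896] [-1.7996e+02  2.0000e-02 -9.1980e+01] t 15.0 F [ 0.2 -0.2 -0.3] j [ 37.  11. -34.   0. -46. -39.]
clock: 16.0
tool_pos: [0.4914, -0.1087, 0.2095]
orientation: [-179.9, 0.0, -92.0]
force: [-0.6, -0.2, 0.1]
opening: 0.0006
```

View pics/side16.png

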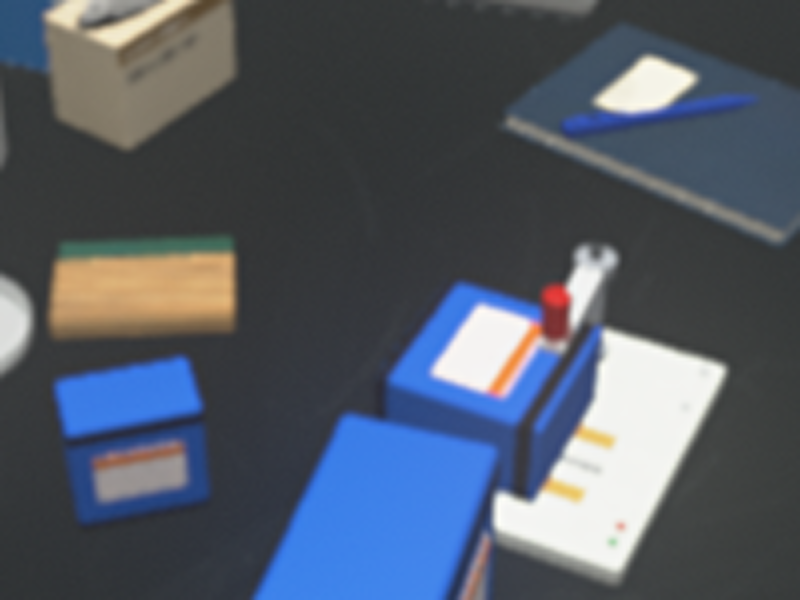

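View pics/top16.png

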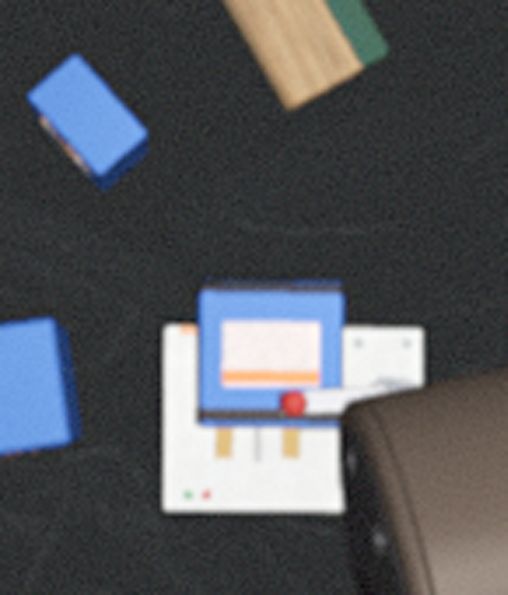

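Run:
```python
from h import *
t=snapshot("top"); s=snapshot("side")
a=np.radians(-1.9);r=np.array([[np.cos(a),-np.sin(a)],[np.sin(a),np.cos(a)]])
k=px2w(t,[(200+293.5/3.5-.5,110+403.5/3.5-.5)],.106)[0]
k2=px2w(s,[(170+556.5/4-.5,110+295.5/4-.5)],.106)[0]
for q in(k,k2):
    v=(q[:2]-[.4835,.1325])@r-[.015,-.085]; print(q,v,np.linalg.norm(v),np.arctan2(v[1],-v[0]))
c=lambda L:[(200+(x+.5)/3.5-.5,110+(y+.5)/3.5-.5) for x,y in L]
P=px2w(t,c([(200,284),(344,284),(198,424),(341,426)]),.066);print((P[:,:2]-[.4835,.1325])@r)
for n in("vial_stray","dropper_bottle"): print(n,[px2w(t,[d["position"]],0)[0] for d in landmark_of(n,"top")[:1]])
o=get_obs();print(o["clock"],o["qvel"],o["force"])
```

```text
[0.49327106 0.11810862 0.106     ] [-0.00475716  0.07094049] 0.07109981730784232 1.5038381344767773
[0.49369587 0.11636565 0.106     ] [-0.0042748   0.06921256] 0.06934445169254051 1.5091113772092892
[[ 0.08374392  0.03991437]
 [ 0.08435775 -0.04998314]
 [-0.00298265  0.04079427]
 [-0.00384149 -0.04775889]]
vial_stray [array([0.61262867, 0.39474396, 0.        ])]
dropper_bottle [array([0.7452934 , 0.33495904, 0.        ])]
16.3 [ 0.83975001  0.00404625  0.19761028  0.02863726 -0.06372198  0.10679041] [-0.63211363  0.49696466  0.20345417]
```

```bash
python3 -c "
from plant import *
print(close_job())"
```

```text
the job is handed in; nothing more can be done
None
```

I slid the battery upright along the bench to the orange edge and held it there, square, with its foot at dock x of about 61–63 mm. A push near the top then tipped it flat onto the contact rails. After that I swung the red-knob arm across over it and handed in the job at about 16.3 s, with no verdict reported.

**Battery:** in the last top view its foot end is at dock x of about 84 mm. It is about 5 mm off the centre line and square to within about 1.5°. Its measured length came out at 87–88 mm instead of 92 mm, so the foot position is good to a few millimetres and still inside the 95 mm limit. I judged flatness only by eye from the side picture.

**Hold-down arm:** the top and side cameras put it at 1.504 and 1.509 rad. That is past the required 1.3, but about 0.06 rad short of the 1.571 end stop.

**Bottle and vial:** the networks found both within about 10 mm of their starting positions, which I take as measurement scatter. The robot was clear of everything when I handed in.

One command was refused early on because its rows lacked some keys; nothing moved.

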